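Line up the stone seals by height on the display board

ROBOT

A 6-joint arm with a two-finger parallel gripper is mounted at the origin on the work surface. World frame = base frame: x ahead of the robot, y to its left, z up, the work surface at z = 0. Lengths are in m, angles in rad, forces in N, time in s.
With the tool pointing down it reaches from about 0.375 to 0.75 m from the base axis. Payload 9 kg.
Tool frame: the origin (TCP) lies at the very end of the fingers, on their centre line; the grasp point (between the pads) lies 19 mm behind it (bot.grip_depth is the distance from the TCP to the grasp point, in m); z points along the fingers, y is the direction in which the jaws open and shut (so a half turn about z gives the same grasp; the last joint's range is limited). The gripper opens to 85 mm and grips with 20 to 120 N. Pads are 22 mm wide; open, the fingers measure 114 mm over their backs; the gripper's body (76 mm by 85 mm) begins 54 mm behind the grasp point. The pads swing forward as they close: fully open they stand 13 mm farther back than shut.
Start: joints at [-1.459, 0.104, 0.097, 1.564, 0, 1.353], TCP at [0.194, -0.568, 0.231] pointing down, gripper open.
Joint ranges: [-2.99, 2.99], [-0.84, 1.86], [-1.1, 1.16], [-1.84, 2.11], [-1.51, 1.56], [-3.14, 3.14]. Speed limits (rad/s): [2.22, 2.22, 2.57, 3.14, 3.14, 3.14].

INTERFACE

Orientations are given as a rotation vector (axis times angle).
In Python, from station import bot gives the robot as it stands. The module is installed in compiled form; this text tells all that it offers.
- The arm moves only by the tool play_rows, never from a script. Its argument "motion" is a list of rows, each a list of 6 numbers: the shift along the tool's x, y, z in mm, then the turn, a rotation vector about the tool's x, y, z in rad. A call has 1 to 10 rows; each row is the pose to reach, as a shift and turn from the pose commanded when the call began, along the tool's axes at that moment; what a row does not reach only later rows make up. A row lasts 1/10 s, in which the tool goes at most 50 mm and 8.59 degrees, less where a joint would pass 70% of its speed; a pose out of reach is approached as far as the arm can. A call with a gripper value outside its range is refused whole. "claw" is the opening, from -1 (shut) to 1 (fully open), set as the call begins (left out, the last holds). The fingers move at their own pace and stop on an object; "squeeze" is the grip in N (left out, the last holds). Time passes only in rows, so rows that repeat a pose let the fingers close. It gives the time, the measured TCP pose, the force and the opening at its end, in the units of the state.
- bot.sense(): the state, without advancing time (a new reading comes with each control period).
- bot.read_camera(name): name is "scene" or "top" or "wrist"; returns (picture, depth): 420x560x3 uint8, red, green, blue; 420x560 float32, m along the optical axis (not along the pixel's ray), 0 where there is no reading.
- bot.camera_params(name): a dict with "camera_matrix" (3x3 intrinsics, pixels), "R" (3x3) and "t" (3): a world point X has camera coordinates R X + t. Camera axes: x right, y down, z forward; pixel columns grow to the right and rows downward; lengths in m; the calibration is good to about 2 mm. A picture is of the moment at which its call begins: read the wrist's pose just before it. camera_params takes no time and is no camera call; for the wrist camera it gives the pose at the moment of the call.
- bot.close_job(): hands the job in, once; it reports no verdict.
Trained networks look in the newest picture that a camera, given by its name, has taken for a name from the list of things; names that differ only in an ending like _2 or _b are one class to them, and where a whole thing is asked for, a point or a joint stands for the part that bears it (a point fixed in the world has none). Each returns a list of dicts, best first, with "conf" (0 to 1); they miss things now and then, are a little off and sometimes report something else, mostly with a low value. They report only what shows in the picture. A call takes as long as a camera call. They do not tell look-alikes from the thing itself.
- bot.look_for(camera, label): "uv" ([column, row] in pixels, amid what is visible of it).
- bot.regions_of(camera, label): "region" (420x560 bool, what is visible of it) and "uv" ([column, row] in pixels, amid what is visible of it).
- bot.landmark_of(camera, label): "uv" ([column, row] in pixels: a listed point, or the origin of a listed thing).
The state is a dict: "clock": time; "joint_pos": joint angles; "qvel": joint speeds; "joint_efforts": joint torques, N m; "tool_pos": TCP position; "ee_rot": TCP orientation; "contact_force": force on the tool from outside, world axes, zero at the start; "torque": the same for the moment, N m; "opening": finger opening in m.
Only numpy, scipy, OpenCV 4.12 (cv2) and the standard library are available. Lean on these libraries where they do the work, as an engineer would, in place of code of your own. Each camera call takes 0.05 s, during which the arm holds its last target. There are 200 camera calls.

TASK

Line up the four carved stone seals that stand on the table in order of height on the display board, one standing upright in the middle of each grey felt square: the shortest on the square next to the round red-lidded box, rising to the tallest next to the blue pot. Do not let any seal fall over, and leave them all standing still.

Things in the scene. Friction and masses are not known exactly. Their poses are not given: they have to be found in the camera images.
- orange_c (a point): Centre, half-way up (24 mm above its foot), of the burnt-orange stone seal, which stands upright on the table at the start: a 36 x 36 mm square shaft 34 mm high, with a small flower-shaped button knob on top, narrower than the shaft; 48 mm high over all, 85 to 240 g. Its z axis points up, its x and y axes are square to the shaft's flat sides. Grip it by the flat sides.
- slate_c (a point): Centre, half-way up (33 mm above its foot), of the blue-grey slate-coloured stone seal, which stands upright on the table at the start: a 28 x 28 mm square shaft 46 mm high, with a stepped turret knob on top, narrower than the shaft; 66 mm high over all, 85 to 240 g. Its z axis points up, its x and y axes are square to the shaft's flat sides. Grip it by the flat sides.
- jade_c (a point): Centre, half-way up (42 mm above its foot), of the dark green stone seal, which stands upright on the table at the start: a 32 x 32 mm square shaft 62 mm high, with a carved bird of two balls on top, narrower than the shaft; 84 mm high over all, 85 to 240 g. Its z axis points up, its x and y axes are square to the shaft's flat sides. Grip it by the flat sides.
- cream_c (a point): Centre, half-way up (51 mm above its foot), of the cream-coloured stone seal, which stands upright on the table at the start: a 30 x 30 mm square shaft 74 mm high, with a gourd-shaped finial on top, narrower than the shaft; 102 mm high over all, 85 to 240 g. Its z axis points up, its x and y axes are square to the shaft's flat sides. Grip it by the flat sides.
- pad_a: Grey felt square, 46 x 46 mm and 2 mm thick, fixed on the display board: the +y end of the row of four. Origin at the centre of its underside, 12 mm above the table; the seal stands on its top face, 14 mm above the table. Neighbouring squares lie about 85 mm apart; x and y along its edges.
- pad_b: Grey felt square, 46 x 46 mm and 2 mm thick, fixed on the display board: second from the +y end of the row of four. Origin at the centre of its underside, 12 mm above the table; the seal stands on its top face, 14 mm above the table. Neighbouring squares lie about 85 mm apart; x and y along its edges.
- pad_c: Grey felt square, 46 x 46 mm and 2 mm thick, fixed on the display board: third from the +y end of the row of four. Origin at the centre of its underside, 12 mm above the table; the seal stands on its top face, 14 mm above the table. Neighbouring squares lie about 85 mm apart; x and y along its edges.
- pad_d: Grey felt square, 46 x 46 mm and 2 mm thick, fixed on the display board: the -y end of the row of four. Origin at the centre of its underside, 12 mm above the table; the seal stands on its top face, 14 mm above the table. Neighbouring squares lie about 85 mm apart; x and y along its edges.
- dish: Round white porcelain box with a red lid (closed), 54 mm across and 22 mm high, fixed on the board at one end of the row, about 90 mm from the middle of the last square (which end, changes). Origin at the centre of its underside, 12 mm above the table. A blue lidded water pot of like size (54 mm across, 31 mm high) stands at the other end.
- board: Wooden display board, 70 x 520 mm and 12 mm thick, fixed on the table, carrying the four squares, the red-lidded box and the pot in one line. Origin at the centre of its underside, on the table; its y axis runs along the row, x across it.
Things that resemble listed ones, but are neither listed nor needed, are in the scene too. Leave any pink or purple look-alike of the part that bears orange_c alone.

How it is judged:
By the outcome, as a careful person would: the job done as asked, in the order asked, and still so for the second after the job is handed in, with the robot touching nothing.
It also fails if it takes over 120 s, if anything falls off the work surface, if the arm or the gripper's body presses on something with over 40 N, if the wrist force passes 120 N, or if a joint passes its speed limit or range.

## Working session

There is one attempt and no reset: what is moved stays moved. The work goes in short steps, Python scripts to look and compute and a tool call to move; the robot and the scene stay as the last step left them, time stands still between calls to the robot, and variables do not carry over. Pictures are saved under pics/ and viewed, about 12 in all and at most 16, crops included, and the job is handed in when it is done.

Besides the shell and the picture viewer there is one more tool, called after "Call:" as name([rows], argument=value, ...), one row to a line, values as JSON. play_rows: Moves the arm, as the interface text tells. Its arguments: {"type":"object","properties":{"motion":{"type":"array"},"claw":{"type":"number"},"squeeze":{"type":"number"}},"required":["motion"]}

```bash
mkdir -p pics; cat > h.py <<'E'
import numpy as np, cv2
from station import bot
from scipy.spatial.transform import Rotation as Ro
def snap(c,f=None):
    p=bot.camera_params(c); im,d=bot.read_camera(c)
    if f: cv2.imwrite('pics/'+f,im[:,:,::-1])
    return im,d,p
def cloud(d,p):
    K=p['camera_matrix'];v,u=np.indices(d.shape)
    X=np.stack([(u-K[0,2])*d/K[0,0],(v-K[1,2])*d/K[1,1],d],-1)
    return (X-p['t'])@p['R']
E
python3 - <<'E'
from h import *
print(bot.sense())
for c in('top','scene'):
    im,d,p=snap(c,c+'0.png'); X=cloud(d,p)
    print(c,p['R'].round(2).tolist(),p['t'])
    for n in['orange_c','slate_c','jade_c','cream_c','pad_a','dish','board']:
        for r in bot.regions_of(c,n)[:5]:
            m=r['region']&(d>0)
            if m.sum(): print(n,round(r['conf'],2),np.round(r['uv']),m.sum(),np.median(X[m],0).round(3),np.percentile(X[m][:,2],98).round(3))
E
```

```text
{'clock': 0.0, 'joint_pos': array([-1.45870168e+00,  1.04682191e-01,  9.64597868e-02,  1.56385949e+00,
       -1.59502626e-06,  1.35307817e+00]), 'qvel': array([ 0.0003721 , -0.00070684,  0.00028185, -0.00240882,  0.00044867,
       -0.00023952]), 'joint_efforts': array([-5.60713470e-04, -5.56927514e+01,  5.03652620e+01,  1.68071076e-02,
       -2.94668152e-04, -1.16829793e-05]), 'tool_pos': array([ 0.19428138, -0.56733885,  0.2305271 ]), 'ee_rot': array([-3.09770650e+00, -5.15513098e-01, -1.04052306e-04]), 'contact_force': array([ 0.05804318,  0.21632915, -0.15769006]), 'torque': array([-0.01316205, -0.01104384,  0.00274959]), 'opening': 0.08522199636612061}
top [[-0.01, -1.0, 0.01], [-1.0, 0.01, -0.08], [0.08, -0.02, -1.0]] [0.0360202  0.52940318 1.15917   ]
orange_c 0.9 [109. 246.] 350 [0.46  0.388 0.037] 0.05
orange_c 0.74 [152. 240.] 370 [0.469 0.291 0.037] 0.05
orange_c 0.6 [166. 298.] 342 [0.351 0.264 0.037] 0.05
orange_c 0.57 [166. 203.] 374 [0.55  0.265 0.036] 0.05
slate_c 0.74 [345. 243.] 207 [ 0.46  -0.118  0.052] 0.07
slate_c 0.29 [334. 160.] 373 [ 0.649 -0.095  0.015] 0.
[... 675 characters left out ...]
90. 242.] 367 [0.48  0.3   0.029] 0.046
orange_c 0.63 [396. 210.] 366 [0.359 0.273 0.026] 0.046
slate_c 0.86 [242. 179.] 303 [ 0.467 -0.113  0.034] 0.064
jade_c 0.89 [187. 161.] 439 [ 0.478 -0.289  0.038] 0.079
jade_c 0.67 [390. 241.] 388 [0.48  0.3   0.029] 0.046
cream_c 0.94 [310. 195.] 538 [0.458 0.087 0.05 ] 0.099
pad_a 0.68 [204. 228.] 282 [ 0.648 -0.093  0.012] 0.015
pad_a 0.61 [265. 254.] 362 [0.646 0.081 0.012] 0.015
pad_a 0.61 [233. 241.] 312 [ 0.65  -0.006  0.012] 0.015
pad_a 0.53 [296. 274.] 310 [0.647 0.165 0.012] 0.015
pad_a 0.29 [241. 180.] 296 [ 0.468 -0.113  0.033] 0.064
board 0.93 [254. 251.] 3468 [0.661 0.055 0.009] 0.013
board 0.36 [269. 254.] 320 [0.646 0.08  0.012] 0.015
```

```bash
python3 -c "
import cv2
a=cv2.imread('pics/top0.png');cv2.imwrite('pics/topc.png',cv2.resize(a[110:330,60:460],None,fx=2,fy=2,interpolation=cv2.INTER_CUBIC))"
```

```text
(no output)
```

View pics/topc.png

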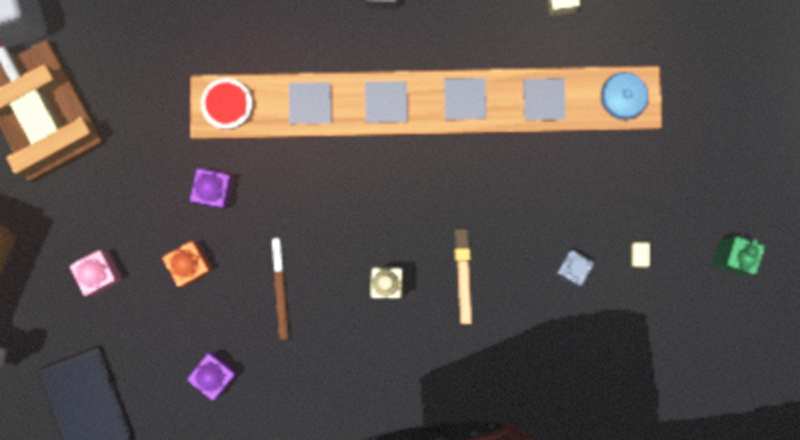

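View pics/scene0.png

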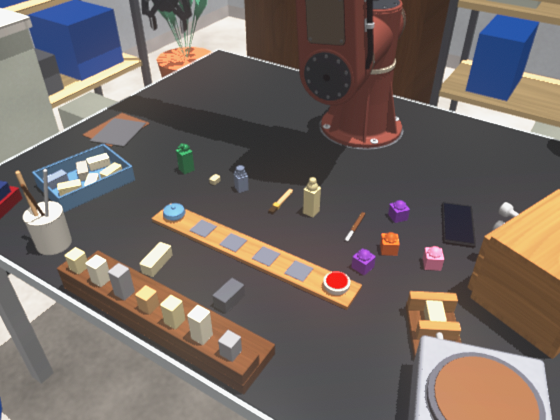

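Top crop: the red box is at (227,103), the +y end, and the pot is at (625,95). Square-topped candidates for orange are orange (187,263), pink (95,272) and purple (210,187) and (211,377). Only (187,263), world ≈ (0.469, 0.291), is burnt orange. Order from +y: orange→pad_a, slate→pad_b, jade→pad_c, cream→pad_d.

```bash
cat >> h.py <<'E'
def go(x,y,z,yaw=None,tag=''):
    """shift (mm) and turn along tool axes to reach TCP x,y,z with jaw axis at yaw (deg, mod 180)"""
    s=bot.sense(); R=Ro.from_rotvec(s['ee_rot']).as_matrix()
    sh=R.T@(np.array([x,y,z])-s['tool_pos'])*1000
    cur=np.degrees(np.arctan2(R[1,1],R[0,1])); 
    tgt=None; rv=np.zeros(3)
    if yaw is not None:
        for k in(0,180):
            a=np.radians(yaw+k); Y=np.array([np.cos(a),np.sin(a),0]);Z=np.array([0,0,-1.])
            T=np.stack([np.cross(Y,Z),Y,Z],1); r=Ro.from_matrix(R.T@T).as_rotvec()
            print(tag,'yaw',yaw+k,'shift',sh.round(1),'turn',r.round(4))
    else: print(tag,'shift',sh.round(1))
    print('  tcp',s['tool_pos'].round(4),'jaw yaw',cur.round(1),'q1,q6',s['joint_pos'][[0,5]].round(3),'t',round(s['clock'],2),'open',s['opening'].round(4))
E
python3 - <<'E'
from h import *
im,d,p=snap('wrist','w0.png')
print('cam pos',(-p['R'].T@p['t']).round(3),'axis',p['R'][2].round(2), p['R'][0].round(2)); print(p['camera_matrix'])
go(0.468,-0.296,0.25,90)
# pads from top: fit line
im,d,p=snap('top');X=cloud(d,p)
for r in bot.landmark_of('top','pad_a')[:4]: print(r['conf'],r['uv'])
E
```

```text
cam pos [ 0.26  -0.545  0.374] axis [-0.26 -0.09 -0.96] [ 0.32 -0.95  0.  ]
[[336.27470891   0.         279.36648988]
 [  0.         336.27470891 206.97102417]
 [  0.           0.           1.        ]]
 yaw 90 shift [ 346.9 -168.4  -18.7] turn [ 0.0000e+00  1.0000e-04 -2.8118e+00]
 yaw 270 shift [ 346.9 -168.4  -18.7] turn [ 1.000e-04 -0.000e+00  3.298e-01]Traceback (most recent call last):
  File "<stdin>", line 4, in <module>
  File "h.py", line 24, in go
    print('  tcp',s['tool_pos'].round(4),'jaw yaw',cur.round(1),'q1,q6',s['joint_pos'][[0,5]].round(3),'t',round(s['clock'],2),'open',s['opening'].round(4))
                                                                                                                                      ^^^^^^^^^^^^^^^^^^
AttributeError: 'float' object has no attribute 'round'
```

View pics/w0.png

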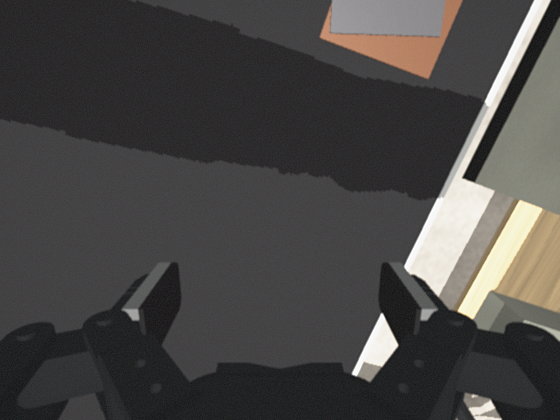

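The wrist view shows the fingers at the bottom (rows 260-420). Image right is tool y and up is tool x. Now moving over jade.

Call:
play_rows([
  [300, -168, 20, 0, 0, 0.33],
  [300, -168, 20, 0, 0, 0.33],
  [300, -168, 20, 0, 0, 0.33],
  [300, -168, 20, 0, 0, 0.33],
  [300, -168, 20, 0, 0, 0.33],
  [300, -168, 20, 0, 0, 0.33],
  [300, -168, 20, 0, 0, 0.33],
  [300, -168, 20, 0, 0, 0.33],
  [300, -168, 20, 0, 0, 0.33],
  [300, -168, 20, 0, 0, 0.33],
], claw=0.6)

```text
clock: 1.85
tool_pos: [0.4233, -0.3123, 0.2113]
ee_rot: [3.141, -0.001, -0.0]
contact_force: [0.2, -0.1, 0.6]
opening: 0.0683
```

```bash
sed -i "s/s\['opening'\].round(4)/round(s['opening'],4)/" h.py
cat >> h.py <<'E'
H={'orange_c':(.034,.036),'slate_c':(.046,.028),'jade_c':(.062,.032),'cream_c':(.074,.030)}
def seal(cam,n,near=None,base=0.,f=None):
    """fit square of known side to the horizontal shaft-top / side points -> centre, yaw"""
    im,d,p=snap(cam,f); X=cloud(d,p); h,w=H[n]; out=[]
    for r in bot.regions_of(cam,n):
        m=cv2.dilate(r['region'].astype(np.uint8),np.ones((9,9)))>0
        m&=(d>0); P=X[m]; P=P[(P[:,2]>base+.006)&(P[:,2]<base+h+.006)]
        if len(P)<30: continue
        c=np.median(P[:,:2],0)
        if near is not None and np.hypot(*(c-near))>.04: continue
        P=P[np.hypot(*(P[:,:2]-c).T)<.035]
        from scipy.optimize import minimize
        Q=P[:,:2]; top=P[:,2]>base+h-.005
        def cost(v,):
            a=v[2]; q=np.abs((Q-v[:2])@np.array([[np.cos(a),-np.sin(a)],[np.sin(a),np.cos(a)]]))
            e=q.max(1)-w/2
            return np.mean(np.where(top,np.minimum(np.maximum(e,0),.004)**2,np.minimum(np.abs(e),.004)**2))*1e6
        b=min((minimize(cost,[*(c),a],method='Nelder-Mead',options=dict(initial_simplex=[[c[0]+i,c[1]+j,a+k] for i,j,k in((0,0,0),(.008,0,0),(0,.008,0),(0,0,.3))],xatol=1e-5,fatol=1e-5)) for a in np.linspace(-.7,.7,7)),key=lambda o:o.fun)
        rect=cv2.minAreaRect((Q[top]*1000).astype(np.float32)) if top.sum()>4 else None
        print(n,round(r['conf'],2),'uv',np.round(r['uv']),'ztop',np.percentile(X[m][:,2],99).round(3),'ctr',b.x[:2].round(4),'yaw',round(((np.degrees(b.x[2])+45)%90)-45,1),'cost',round(b.fun,2),'rect',np.round(rect[0],1),np.round(rect[1],1),round(rect[2],1),top.sum())
        out.append(b.x)
    return out,X,im
E
python3 - <<'E'
from h import *
seal('wrist','jade_c',f='w1.png'); seal('top','jade_c')
go(0.468,-0.296,0.25,90)
E
```

```text
jade_c 0.6 uv [265. 136.] ztop 0.083 ctr [ 0.4701 -0.2998] yaw -19.5 cost 0.0 rect [ 470.1 -299.8] [32.  31.9] 70.7 811
jade_c 0.69 uv [428. 239.] ztop 0.084 ctr [ 0.4722 -0.2986] yaw -18.7 cost 0.12 rect [ 472.1 -298.1] [33.  32.2] 70.5 136
 yaw 90 shift [ 44.9 -16.6 -38.7] turn [ 0.0000e+00 -2.0000e-04  3.1395e+00]
 yaw 270 shift [ 44.9 -16.6 -38.7] turn [ 0.0001  0.     -0.0021]
  tcp [ 0.4231 -0.3126  0.2113] jaw yaw -90.1 q1,q6 [-0.885  2.259] t 2.05 open 0.0685
```

View pics/w1.png

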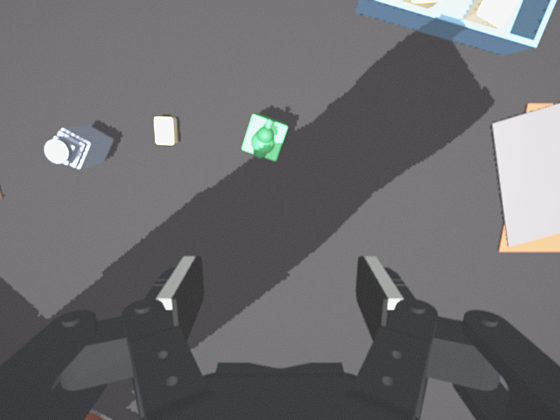

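w1 shows jade at (265,136), with slate at (70,150) and a small block at (166,130). The fit has zero residual and the sides measure 32 mm, so I'm grasping jade.

```bash
python3 - <<'E'
from h import *
go(0.4701,-0.2998,0.12,-109.4)
go(0.4701,-0.2998,0.025,-109.4)
E
```

```text
yaw -109.4 shift [ 47.  -12.9  91.3] turn [ 1.000e-04 -0.000e+00  3.365e-01]
 yaw 70.6 shift [ 47.  -12.9  91.3] turn [ 0.0000e+00  2.0000e-04 -2.8051e+00]
  tcp [ 0.4231 -0.3126  0.2113] jaw yaw -90.1 q1,q6 [-0.885  2.259] t 2.05 open 0.0685
 yaw -109.4 shift [ 47.  -12.9 186.3] turn [ 1.000e-04 -0.000e+00  3.365e-01]
 yaw 70.6 shift [ 47.  -12.9 186.3] turn [ 0.0000e+00  2.0000e-04 -2.8051e+00]
  tcp [ 0.4231 -0.3126  0.2113] jaw yaw -90.1 q1,q6 [-0.885  2.259] t 2.05 open 0.0685
```

Call:
play_rows([
  [47, -12.9, 60, 0, 0, 0.337],
  [47, -12.9, 60, 0, 0, 0.337],
  [47, -12.9, 80, 0, 0, 0.337],
  [47, -12.9, 95, 0, 0, 0.337],
  [47, -12.9, 120, 0, 0, 0.337],
  [47, -12.9, 145, 0, 0, 0.337],
  [47, -12.9, 165, 0, 0, 0.337],
  [47, -12.9, 180, 0, 0, 0.337],
  [47, -12.9, 186, 0, 0, 0.337],
  [47, -12.9, 186, 0, 0, 0.337],
], claw=0.4)

```text
clock: 3.05
tool_pos: [0.4704, -0.2988, 0.025]
ee_rot: [-3.097, 0.527, 0.001]
contact_force: [0.7, -0.3, 0.7]
opening: 0.0598
```

Call:
play_rows([
  [0, 0, 0, 0, 0, 0],
  [0, 0, 0, 0, 0, 0],
  [0, 0, 0, 0, 0, 0],
  [0, 0, 0, 0, 0, 0],
  [0, 0, 0, 0, 0, 0],
  [0, 0, 0, 0, 0, 0],
  [0, 0, 0, 0, 0, 0],
  [0, 0, 0, 0, 0, 0],
], claw=-1, squeeze=40)

```text
clock: 3.85
tool_pos: [0.4715, -0.2994, 0.0266]
ee_rot: [3.096, -0.527, 0.003]
contact_force: [-1.2, 0.7, 6.3]
opening: 0.032
```

Call:
play_rows([
  [0, 0, -10, 0, 0, 0],
  [0, 0, -30, 0, 0, 0],
  [0, 0, -55, 0, 0, 0],
  [0, 0, -80, 0, 0, 0],
  [0, 0, -95, 0, 0, 0],
  [0, 0, -100, 0, 0, 0],
  [0, 0, -100, 0, 0, 0],
])

```text
clock: 4.55
tool_pos: [0.4709, -0.2989, 0.1255]
ee_rot: [3.097, -0.527, 0.001]
contact_force: [0.0, -0.2, -1.3]
opening: 0.0314
```

```bash
python3 - <<'E'
from h import *
im,d,p=snap('top');X=cloud(d,p)
for r in bot.regions_of('top','pad_a'):
    m=r['region']&(d>0)
    print(r['conf'],cv2.minAreaRect((X[m][:,:2]*1000).astype(np.float32)))
im,d,p=snap('wrist','w2.png')
go(0.58,-0.008,0.14,-90)
E
```

```text
0.9 ((646.1681518554688, 79.96796417236328), (44.29061508178711, 45.35685729980469), 89.52498626708984)
0.77 ((649.4027099609375, -93.99331665039062), (43.65742874145508, 43.903873443603516), 2.5055975914001465)
0.63 ((646.8006591796875, 164.88653564453125), (47.34062957763672, 46.304847717285156), 89.90422821044922)
0.57 ((651.1334228515625, -7.342248916625977), (46.682647705078125, 48.53095626831055), 89.57404327392578)
0.29 ((446.6944580078125, 79.63929748535156), (25.040115356445312, 26.802846908569336), 89.24617004394531)
 yaw -90 shift [   7.6 -310.2  -15.9] turn [-0.0012  0.0018 -0.3372]
 yaw 90 shift [   7.6 -310.2  -15.9] turn [2.5000e-03 1.7000e-03 2.8044e+00]
  tcp [ 0.4702 -0.2981  0.1238] jaw yaw -109.3 q1,q6 [-0.8    2.679] t 4.7 open 0.032
```

View pics/w2.png

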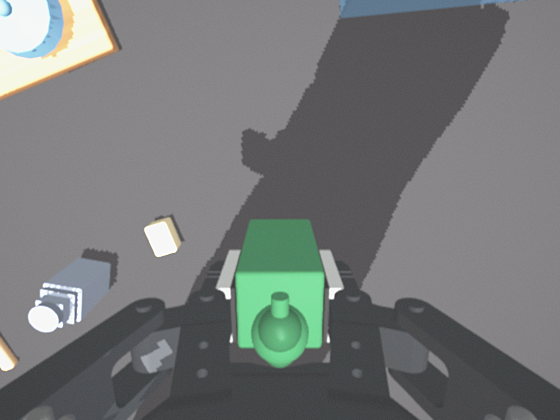

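w2: jade is held upright between the pads at (280,290). Moving to a viewpoint before the board.

Call:
play_rows([
  [8, -310, -16, 0, 0, -0.337],
  [8, -310, -16, 0, 0, -0.337],
  [8, -310, -16, 0, 0, -0.337],
  [8, -310, -16, 0, 0, -0.337],
  [8, -310, -16, 0, 0, -0.337],
  [8, -310, -16, 0, 0, -0.337],
  [8, -310, -16, 0, 0, -0.337],
  [8, -310, -16, 0, 0, -0.337],
  [8, -310, -16, 0, 0, -0.337],
  [8, -310, -16, 0, 0, -0.337],
])

```text
clock: 5.7
tool_pos: [0.5803, -0.0102, 0.1407]
ee_rot: [3.141, -0.003, -0.002]
contact_force: [-0.3, -0.3, -1.0]
opening: 0.0312
```

```bash
python3 - <<'E'
from h import *
im,d,p=snap('wrist','w3.png');X=cloud(d,p)
for r in bot.regions_of('wrist','pad_a'):
    m=r['region']&(d>0); print(round(r['conf'],2),np.round(r['uv']),np.median(X[m],0).round(3),cv2.minAreaRect((X[m][:,:2]*1000).astype(np.float32)))
z=X[...,2]; b=(d>0)&(z>.008)&(z<.02); 
hsv=cv2.cvtColor(im,cv2.COLOR_RGB2HSV)
g=(b&(hsv[...,1]<70)).astype(np.uint8); n,l,st,c=cv2.connectedComponentsWithStats(g)
for i in range(1,n):
    if st[i,4]>400:
        print('grey',st[i],np.round(c[i]),cv2.minAreaRect((X[l==i][:,:2]*1000).astype(np.float32)),np.median(z[l==i]))
for n in('slate_c','cream_c'): seal('wrist',n)
go(0.6515,-0.008,0.045,-90)
E
```

```text
0.79 [ 57. 114.] [0.646 0.162 0.014] ((644.8168334960938, 162.3385009765625), (46.59395217895508, 47.9267692565918), 0.9390372633934021)
0.67 [278. 109.] [ 0.649 -0.009  0.014] ((647.5987548828125, -9.22555160522461), (47.03158187866211, 45.59286880493164), 89.9630126953125)
0.59 [167. 115.] [0.646 0.078 0.014] ((644.860595703125, 78.3728256225586), (45.94576644897461, 46.44948959350586), 0.37187933921813965)
0.55 [391. 114.] [ 0.648 -0.097  0.014] ((646.5119018554688, -97.44257354736328), (46.08179473876953, 48.383583068847656), 1.124760389328003)
grey [ 246   80   62   64 3808] [277. 112.] ((647.2315673828125, -8.831764221191406), (47.1774787902832, 47.203189849853516), 1.0964235067367554) 0.013639613418108393
grey [ 359   82   65   63 3723] [390. 113.] ((646.1166381835938, -96.66926574707031), (46.45088195800781, 46.97678756713867), 0.423120379447937) 0.013648579647515735
grey [ 130   84   67   64 3779] [164. 116.] ((644.3656005859375, 79.02784729003906), (47.292701721191406, 48.02722930908203), 1.204479455947876) 0.013552459415396026
grey [  20   86   72   62 3739] [ 56. 116.] ((644.1348876953125, 162.98260498046875), (49.809627532958984, 46.038265228271484), 89.84526062011719) 0.013511650537980124
grey [470 293  28  30 658] [484. 308.] ((474.0079650878906, -198.76641845703125), (27.219385147094727, 19.889667510986328), 0.8162816762924194) 0.015532095607346556
cream_c 0.85 uv [160. 398.] ztop 0.233 ctr [0.4576 0.0719] yaw -40.1 cost 0.0 rect [458.5  71.3] [4.2 5.6] 37.4 48
 yaw -90 shift [70.7 -1.6 96.3] turn [ 0.0001 -0.     -0.0012]
 yaw 90 shift [70.7 -1.6 96.3] turn [-1.0000e-04 -2.0000e-04  3.1404e+00]
  tcp [ 0.5808 -0.0095  0.1413] jaw yaw -90.1 q1,q6 [-0.241  2.902] t 6.0 open 0.0318
```

View pics/w3.png

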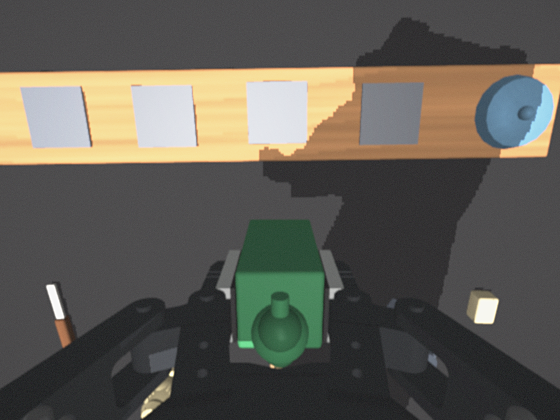

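w3: pads at (57,114), (167,115), (277,112) and (390,113), with the pot at (515,112). I'll measure the held seal in the same camera so calibration bias cancels.

```bash
cat >> h.py <<'E'
def held(n,pad,f=None):
    """held seal's shaft-top rectangle and pad centre in one wrist picture"""
    im,d,p=snap('wrist',f);X=cloud(d,p);s=bot.sense();t=s['tool_pos'];h,w=H[n]
    near=(np.hypot(*(X[...,:2]-t[:2]).transpose(2,0,1))<.035)&(d>0)&(X[...,2]>t[2]-.08)
    hs,e=np.histogram(X[near][:,2],np.arange(t[2]-.05,t[2]+.12,.002))
    m=cv2.dilate(bot.regions_of('wrist',n)[0]['region'].astype(np.uint8),np.ones((5,5)))>0
    P=X[m&near]; hs,e=np.histogram(P[:,2],np.arange(t[2]-.08,t[2]+.12,.001)); 
    zt=e[hs.argmax()]; T=P[np.abs(P[:,2]-zt-.0005)<.002]
    print('tcp',t.round(4),'shaft top rel TCP',round(zt-t[2],4),'rect',cv2.minAreaRect(((T[:,:2]-t[:2])*1000).astype(np.float32)),len(T))
    hsv=cv2.cvtColor(im,cv2.COLOR_RGB2HSV); z=X[...,2]
    g=((d>0)&(z>.008)&(z<.02)&(hsv[...,1]<70)&(X[...,0]>.58)).astype(np.uint8); k,l,st,c=cv2.connectedComponentsWithStats(g)
    for i in range(1,k):
        if st[i,4]>600: r=cv2.minAreaRect((X[l==i][:,:2]*1000).astype(np.float32)); print('grey',np.round(r[0],1),np.round(r[1],1),round(r[2],1))
E
python3 - <<'E'
from h import *
held('jade_c',None)
E
```

```text
tcp [ 0.5808 -0.0093  0.1413] shaft top rel TCP 0.035 rect ((-0.7793340682983398, -0.6362400054931641), (33.445518493652344, 32.512184143066406), 89.81817626953125) 4370
grey [647.2  -8.9] [47.4 47.1] 0.7
grey [646. -97.] [46.7 47.1] 0.9
grey [644.5  78.9] [47.3 47.9] 1.0
grey [644.  162.9] [46.6 49.3] 1.1
```

Call:
play_rows([
  [35, -1, 10, 0, 0, 0],
  [67, -1, 30, 0, 0, 0],
  [67, -1, 50, 0, 0, 0],
  [67, -1, 70, 0, 0, 0],
  [67, -1, 84, 0, 0, 0],
  [67, -1, 92, 0, 0, 0],
  [67, -1, 96, 0, 0, 0],
  [67, -1, 96, 0, 0, 0],
])

```text
clock: 6.9
tool_pos: [0.6479, -0.0079, 0.0456]
ee_rot: [3.141, -0.0, 0.0]
contact_force: [-0.2, -0.5, -1.8]
opening: 0.0315
```

Call:
play_rows([
  [0, 0, 1, 0, 0, 0],
  [0, 0, 2, 0, 0, 0],
  [0, 0, 3, 0, 0, 0],
  [0, 0, 3.5, 0, 0, 0],
  [0, 0, 3.5, 0, 0, 0],
])

```text
clock: 7.4
tool_pos: [0.6479, -0.0078, 0.0418]
ee_rot: [3.142, -0.0, 0.0]
contact_force: [0.4, 1.0, -2.2]
opening: 0.0315
```

Call:
play_rows([
  [0, 0, 0.5, 0, 0, 0],
  [0, 0, 1, 0, 0, 0],
  [0, 0, 1, 0, 0, 0],
])

```text
clock: 7.7
tool_pos: [0.6479, -0.0079, 0.0408]
ee_rot: [3.141, -0.0, 0.0]
contact_force: [-0.4, -0.8, -2.1]
opening: 0.0316
```

Call:
play_rows([
  [0, 0, 0.5, 0, 0, 0],
  [0, 0, 1, 0, 0, 0],
  [0, 0, 1, 0, 0, 0],
])

```text
clock: 8.0
tool_pos: [0.6479, -0.0078, 0.0407]
ee_rot: [3.141, -0.0, 0.0]
contact_force: [-3.1, 0.8, 5.3]
opening: 0.0314
```

Contact. Release and retreat.

Call:
play_rows([
  [0, 0, -0.3, 0, 0, 0],
  [0, 0, -0.3, 0, 0, 0],
  [0, 0, -0.3, 0, 0, 0],
  [0, 0, -0.3, 0, 0, 0],
  [0, 0, -0.3, 0, 0, 0],
], claw=0.3)

```text
clock: 8.5
tool_pos: [0.6479, -0.0079, 0.04]
ee_rot: [3.141, -0.0, -0.0]
contact_force: [-0.2, 0.4, 0.6]
opening: 0.0554
```

Call:
play_rows([
  [0, 0, -10, 0, 0, 0],
  [0, 0, -30, 0, 0, 0],
  [0, 0, -60, 0, 0, 0],
  [0, 0, -100, 0, 0, 0],
  [0, 0, -140, 0, 0, 0],
  [-40, 0, -160, 0, 0, 0],
  [-80, 0, -170, 0, 0, 0],
  [-80, 0, -170, 0, 0, 0],
])

```text
clock: 9.3
tool_pos: [0.5652, -0.0074, 0.213]
ee_rot: [3.141, -0.0, 0.003]
contact_force: [-0.6, -1.1, -0.0]
opening: 0.0556
```

```bash
python3 - <<'E'
from h import *
seal('wrist','jade_c',base=.014,f='w4.png')
go(0.42,-0.118,0.2,-90)
E
```

```text
jade_c 0.71 uv [279.  91.] ztop 0.098 ctr [ 0.6464 -0.0086] yaw -0.9 cost 0.0 rect [646.5  -8.5] [32.1 31.6] 89.7 945
 yaw -90 shift [-147.9  110.2   11.2] turn [ 0.0006 -0.0023 -0.0004]
 yaw 90 shift [-147.9  110.2   11.2] turn [-3.6000e-03 -1.0000e-03  3.1412e+00]
  tcp [ 0.5679 -0.0079  0.2115] jaw yaw -90.0 q1,q6 [-0.244  2.898] t 9.4 open 0.0554
```

View pics/w4.png

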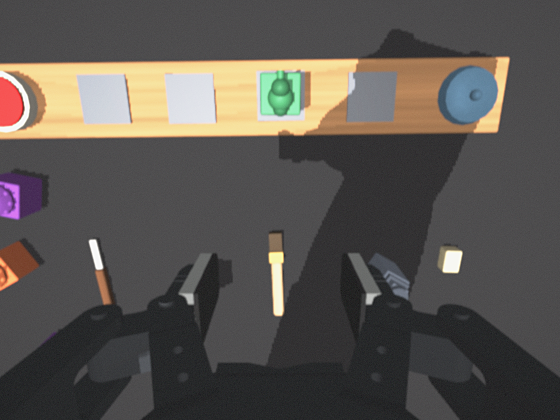

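w4: jade stands centred on pad_c at (281,93), within about 1 mm. Next is slate.

Call:
play_rows([
  [-50, 30, 5, 0, 0, 0],
  [-100, 70, 10, 0, 0, 0],
  [-130, 100, 10, 0, 0, 0],
  [-153, 110, 10, 0, 0, 0],
  [-153, 110, 10, 0, 0, 0],
  [-153, 110, 10, 0, 0, 0],
])

```text
clock: 10.0
tool_pos: [0.4154, -0.1186, 0.2005]
ee_rot: [3.141, -0.004, 0.002]
contact_force: [0.8, 0.6, 0.1]
opening: 0.0557
```

```bash
python3 - <<'E'
from h import *
o,X,im=seal('wrist','slate_c',f='w5.png'); 
seal('top','slate_c')
x=o[0]; y=np.degrees(x[2]); print(y); y=((y+45)%90)-45-90
go(x[0],x[1],.011,y)
E
```

```text
slate_c 0.77 uv [284. 140.] ztop 0.067 ctr [ 0.4593 -0.123 ] yaw -30.5 cost 0.0 rect [ 459.4 -122.9] [27.9 28. ] 59.3 495
slate_c 0.46 uv [344. 242.] ztop 0.342 ctr [ 0.4612 -0.1218] yaw -31.7 cost 0.52 rect [ 461.2 -121.4] [28.1 27.8] 60.9 76
59.47199250818459
 yaw -120.5280074918154 shift [ 43.7   5.8 189. ] turn [-2.00e-04  3.00e-04  5.34e-01]
 yaw 59.4719925081846 shift [ 43.7   5.8 189. ] turn [-4.0000e-04 -3.0000e-04 -2.6076e+00]
  tcp [ 0.4157 -0.1173  0.2001] jaw yaw -89.9 q1,q6 [-0.58   2.561] t 10.2 open 0.0556
```

Call:
play_rows([
  [44, 6, 20, 0, 0, -0.15],
  [44, 6, 40, 0, 0, -0.3],
  [44, 6, 60, 0, 0, -0.45],
  [44, 6, 80, 0, 0, -0.6],
  [44, 6, 95, 0, 0, -0.75],
  [44, 6, 105, 0, 0, -0.9],
  [44, 6, 110, 0, 0, -1.037],
  [44, 6, 112, 0, 0, -1.037],
  [44, 6, 112, 0, 0, -1.037],
])

```text
clock: 11.1
tool_pos: [0.4591, -0.1232, 0.0878]
ee_rot: [-2.731, -1.552, 0.001]
contact_force: [0.5, 0.6, -0.6]
opening: 0.0555
```

```bash
python3 - <<'E'
from h import *
go(.4594,-.123,.011,-30.5)
E
```

```text
yaw -30.5 shift [ 0.4  0.2 76.8] turn [-0.0007  0.0001 -0.0047]
 yaw 149.5 shift [ 0.4  0.2 76.8] turn [1.0000e-04 1.1000e-03 3.1369e+00]
  tcp [ 0.4591 -0.1232  0.0878] jaw yaw -30.8 q1,q6 [-0.538  1.569] t 11.1 open 0.0555
```

Call:
play_rows([
  [0.3, 0, 15, 0, 0, -0.004],
  [0.3, 0, 35, 0, 0, -0.004],
  [0.3, 0, 55, 0, 0, -0.004],
  [0.3, 0, 70, 0, 0, -0.004],
  [0.3, 0, 76, 0, 0, -0.004],
  [0.3, 0, 76.5, 0, 0, -0.004],
  [0.3, 0, 76.5, 0, 0, -0.004],
])

```text
clock: 11.8
tool_pos: [0.4593, -0.1237, 0.012]
ee_rot: [2.726, 1.561, 0.0]
contact_force: [0.2, -0.2, -0.5]
opening: 0.0555
```

Call:
play_rows([
  [0, 0, 0, 0, 0, 0],
  [0, 0, 0, 0, 0, 0],
  [0, 0, 0, 0, 0, 0],
  [0, 0, 0, 0, 0, 0],
  [0, 0, 0, 0, 0, 0],
  [0, 0, 0, 0, 0, 0],
  [0, 0, 0, 0, 0, 0],
], claw=-1)

```text
clock: 12.5
tool_pos: [0.4596, -0.1239, 0.0125]
ee_rot: [2.725, 1.561, 0.001]
contact_force: [-0.2, -0.1, 6.2]
opening: 0.0272
```

Call:
play_rows([
  [0, 0, -10, 0, 0, 0],
  [0, 0, -30, 0, 0, 0],
  [0, 0, -60, 0, 0, 0],
  [0, 0, -95, 0, 0, 0],
  [0, 0, -120, 0, 0, 0],
  [0, 0, -135, 0, 0, 0],
  [0, 0, -135, 0, 0, 0],
])

```text
clock: 13.2
tool_pos: [0.4599, -0.1241, 0.1487]
ee_rot: [2.723, 1.561, 0.002]
contact_force: [0.3, 0.4, -0.3]
opening: 0.0275
```

```bash
python3 - <<'E'
from h import *
go(.57,.065,.146,-90)
E
```

```text
yaw -90 shift [218.8  -0.6   2.6] turn [ 0.0029 -0.0015  1.0408]
 yaw 90 shift [218.8  -0.6   2.6] turn [ 1.8000e-03  3.4000e-03 -2.1008e+00]
  tcp [ 0.4599 -0.1241  0.1487] jaw yaw -30.4 q1,q6 [-0.539  1.562] t 13.2 open 0.0275
```

Call:
play_rows([
  [50, 0, 0, 0, 0, 0.14],
  [100, 0, 0, 0, 0, 0.28],
  [150, 0, 0, 0, 0, 0.42],
  [190, 0, 0, 0, 0, 0.56],
  [210, 0, 0, 0, 0, 0.7],
  [219, 0, 0, 0, 0, 0.84],
  [219, 0, 0, 0, 0, 0.98],
  [219, 0, 0, 0, 0, 1.04],
  [219, 0, 0, 0, 0, 1.04],
  [219, 0, 0, 0, 0, 1.04],
])

```text
clock: 14.2
tool_pos: [0.569, 0.0655, 0.1452]
ee_rot: [-3.141, -0.005, 0.003]
contact_force: [0.8, -0.3, -0.8]
opening: 0.0272
```

```bash
python3 - <<'E'
from h import *
held('slate_c',None,'w6.png'); go(.6446,.0788,.027,-90)
E
```

```text
tcp [0.5692 0.0654 0.1456] shaft top rel TCP 0.052 rect ((1.0823078155517578, -0.44987964630126953), (19.895252227783203, 20.81976890563965), 81.68199920654297) 2990
grey [647.2  -8.8] [46.  46.1] 0.2
grey [644.3 162.9] [47. 48.] 1.1
grey [644.5  78.8] [46.9 47.1] 0.7
grey [646.  -97.2] [46.2 49.2] 0.2
 yaw -90 shift [ 75.4 -13.3 118.8] turn [-0.      0.0009  0.0022]
 yaw 90 shift [ 75.4 -13.3 118.8] turn [-1.4000e-03 -0.0000e+00 -3.1394e+00]
  tcp [0.5694 0.0653 0.1459] jaw yaw -89.9 q1,q6 [-0.114  3.026] t 14.3 open 0.0276
```

View pics/w6.png

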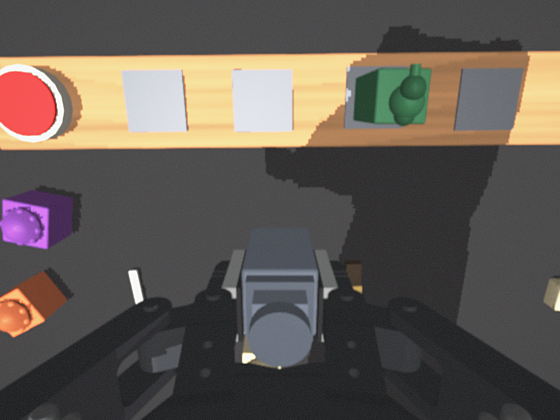

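w6: slate is held upright at (280,290), and pad_b is at (262,100).

Call:
play_rows([
  [40, -13.5, 10, 0, 0, 0],
  [75, -13.5, 40, 0, 0, 0],
  [75, -13.5, 70, 0, 0, 0],
  [75, -13.5, 92, 0, 0, 0],
  [75, -13.5, 106, 0, 0, 0],
  [75, -13.5, 113, 0, 0, 0],
  [75, -13.5, 116, 0, 0, 0],
  [75, -13.5, 116, 0, 0, 0],
])

```text
clock: 15.1
tool_pos: [0.6452, 0.0789, 0.0315]
ee_rot: [3.141, 0.001, 0.002]
contact_force: [-0.5, -0.8, -0.4]
opening: 0.0271
```

Call:
play_rows([
  [0, 0, 1, 0, 0, 0],
  [0, 0, 2, 0, 0, 0],
  [0, 0, 3, 0, 0, 0],
  [0, 0, 3, 0, 0, 0],
])

```text
clock: 15.5
tool_pos: [0.6447, 0.079, 0.0277]
ee_rot: [3.141, 0.001, 0.0]
contact_force: [0.0, 0.6, -0.7]
opening: 0.0274
```

Call:
play_rows([
  [0, 0, 0.7, 0, 0, 0],
  [0, 0, 1.4, 0, 0, 0],
  [0, 0, 1.4, 0, 0, 0],
])

```text
clock: 15.8
tool_pos: [0.6448, 0.079, 0.0265]
ee_rot: [3.141, 0.001, 0.0]
contact_force: [-1.5, 0.5, 2.8]
opening: 0.0274
```

Contact; release and retreat.

Call:
play_rows([
  [0, 0, 0, 0, 0, 0],
  [0, 0, 0, 0, 0, 0],
  [0, 0, 0, 0, 0, 0],
  [0, 0, 0, 0, 0, 0],
  [0, 0, 0, 0, 0, 0],
], claw=0.3)

```text
clock: 16.3
tool_pos: [0.6447, 0.079, 0.0261]
ee_rot: [3.142, 0.001, -0.0]
contact_force: [-0.4, 0.6, -0.2]
opening: 0.0557
```

Call:
play_rows([
  [0, 0, -10, 0, 0, 0],
  [0, 0, -30, 0, 0, 0],
  [0, 0, -60, 0, 0, 0],
  [0, 0, -100, 0, 0, 0],
  [0, 0, -140, 0, 0, 0],
  [-40, 0, -175, 0, 0, 0],
  [-80, 0, -185, 0, 0, 0],
  [-80, 0, -185, 0, 0, 0],
])

```text
clock: 17.1
tool_pos: [0.5619, 0.0795, 0.2149]
ee_rot: [3.141, 0.002, 0.004]
contact_force: [1.0, 0.5, 0.4]
opening: 0.0556
```

```bash
python3 - <<'E'
from h import *
seal('wrist','slate_c',base=.014,near=(.645,.079),f='w7.png')
seal('wrist','jade_c',base=.014)
go(0.405,0.08,0.22,-90)
E
```

```text
slate_c 0.69 uv [280.  93.] ztop 0.081 ctr [0.6458 0.0782] yaw -1.5 cost 0.0 rect [645.8  78.2] [27.5 27.5] 89.3 557
jade_c 0.81 uv [383.  91.] ztop 0.097 ctr [ 0.6467 -0.0085] yaw -0.1 cost 0.01 rect [645.9  -8.2] [32.3 32.3] 89.9 931
 yaw -90 shift [-160.3   -1.3   -8.9] turn [ 0.0001 -0.0004  0.0006]
 yaw 90 shift [-160.3   -1.3   -8.9] turn [ 6.000e-04  2.000e-04 -3.141e+00]
  tcp [0.5653 0.0788 0.2112] jaw yaw -90.0 q1,q6 [-0.09  3.05] t 17.3 open 0.0555
```

Call:
play_rows([
  [-45, 0, -4, 0, 0, 0],
  [-90, 0, -9, 0, 0, 0],
  [-125, 0, -9, 0, 0, 0],
  [-150, 0, -9, 0, 0, 0],
  [-160, 0, -9, 0, 0, 0],
  [-160, 0, -9, 0, 0, 0],
  [-160, 0, -9, 0, 0, 0],
])

```text
clock: 18.0
tool_pos: [0.4055, 0.0787, 0.2201]
ee_rot: [3.142, 0.001, 0.0]
contact_force: [-0.6, 0.3, 0.4]
opening: 0.0556
```

```bash
python3 - <<'E'
from h import *
o,X,im=seal('wrist','cream_c',f='w8.png'); 
seal('top','cream_c')
x=o[0]; y=np.degrees(x[2]); y=((y+45)%90)-45-90
go(x[0],x[1],.038,y)
E
```

```text
cream_c 0.95 uv [282. 144.] ztop 0.102 ctr [0.4455 0.0783] yaw -2.1 cost 0.0 rect [445.4  78.4] [29.8 30.3] 87.7 412
 yaw -92.05852251289097 shift [ 40.4   0.4 181.9] turn [-0.      0.0008  0.0366]
 yaw 87.94147748710903 shift [ 40.4   0.4 181.9] turn [-1.2000e-03 -0.0000e+00 -3.1049e+00]
  tcp [0.4052 0.0787 0.2199] jaw yaw -90.0 q1,q6 [-0.127  3.014] t 18.2 open 0.0553
```

View pics/w8.png

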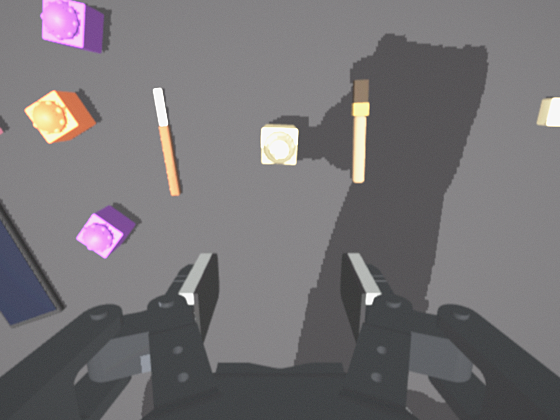

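w8: cream at (280,146), nearly square to the jaws, with tools lying flat on both sides.

Call:
play_rows([
  [40.4, 0.4, 10, 0, 0, 0.037],
  [40.4, 0.4, 40, 0, 0, 0.037],
  [40.4, 0.4, 75, 0, 0, 0.037],
  [40.4, 0.4, 110, 0, 0, 0.037],
  [40.4, 0.4, 140, 0, 0, 0.037],
  [40.4, 0.4, 163, 0, 0, 0.037],
  [40.4, 0.4, 177, 0, 0, 0.037],
  [40.4, 0.4, 182, 0, 0, 0.037],
  [40.4, 0.4, 182, 0, 0, 0.037],
  [40.4, 0.4, 182, 0, 0, 0.037],
])

```text
clock: 19.2
tool_pos: [0.446, 0.0783, 0.0393]
ee_rot: [3.141, -0.057, 0.002]
contact_force: [-0.6, -0.1, -1.1]
opening: 0.0559
```

Call:
play_rows([
  [0, 0, 0, 0, 0, 0],
  [0, 0, 0, 0, 0, 0],
  [0, 0, 0, 0, 0, 0],
  [0, 0, 0, 0, 0, 0],
  [0, 0, 0, 0, 0, 0],
  [0, 0, 0, 0, 0, 0],
  [0, 0, 0, 0, 0, 0],
], claw=-1)

```text
clock: 19.9
tool_pos: [0.4459, 0.0783, 0.0392]
ee_rot: [3.141, -0.057, 0.003]
contact_force: [-1.0, 0.1, 6.9]
opening: 0.0294
```

Call:
play_rows([
  [0, 0, -10, 0, 0, 0],
  [0, 0, -30, 0, 0, 0],
  [0, 0, -60, 0, 0, 0],
  [0, 0, -95, 0, 0, 0],
  [0, 0, -120, 0, 0, 0],
  [0, 0, -130, 0, 0, 0],
  [0, 0, -130, 0, 0, 0],
])

```text
clock: 20.6
tool_pos: [0.4458, 0.0783, 0.1693]
ee_rot: [3.141, -0.057, 0.003]
contact_force: [0.0, 0.2, -3.1]
opening: 0.0295
```

```bash
python3 - <<'E'
from h import *
go(.57,-.095,.168,-90)
E
```

```text
yaw -90 shift [130.4 168.7   1.6] turn [ 0.0003 -0.002  -0.0362]
 yaw 90 shift [130.4 168.7   1.6] turn [-3.1000e-03 -5.0000e-04  3.1053e+00]
  tcp [0.4458 0.0783 0.1693] jaw yaw -92.1 q1,q6 [-0.116  3.061] t 20.6 open 0.0295
```

Call:
play_rows([
  [20, 35, 0, 0, 0, -0.036],
  [50, 75, 0, 0, 0, -0.036],
  [85, 115, 0, 0, 0, -0.036],
  [115, 150, 0, 0, 0, -0.036],
  [130, 168, 0, 0, 0, -0.036],
  [130, 168, 0, 0, 0, -0.036],
  [130, 168, 0, 0, 0, -0.036],
])

```text
clock: 21.3
tool_pos: [0.5679, -0.094, 0.166]
ee_rot: [-3.14, 0.002, 0.005]
contact_force: [-0.3, 0.9, -2.3]
opening: 0.0294
```

```bash
python3 - <<'E'
from h import *
held('cream_c',None,'w9.png'); go(.6462,-.097,.0535,-90)
E
```

```text
tcp [ 0.5679 -0.0934  0.1666] shaft top rel TCP 0.033 rect ((0.3796367645263672, -1.0400629043579102), (31.63846206665039, 30.45282554626465), 89.90189361572266) 1881
grey [647.6  -8.7] [47.2 47.2] 0.1
grey [646.1 -96.5] [47.5 47.4] 0.7
grey [644.2  92.8] [46.5 76.8] 1.0
 yaw -90 shift [ 78.4   4.  113.5] turn [-0.0008  0.0018  0.0004]
 yaw 90 shift [ 78.4   4.  113.5] turn [-2.8000e-03 -1.3000e-03 -3.1412e+00]
  tcp [ 0.568  -0.0932  0.1671] jaw yaw -90.0 q1,q6 [-0.39   2.751] t 21.4 open 0.0293
```

View pics/w9.png

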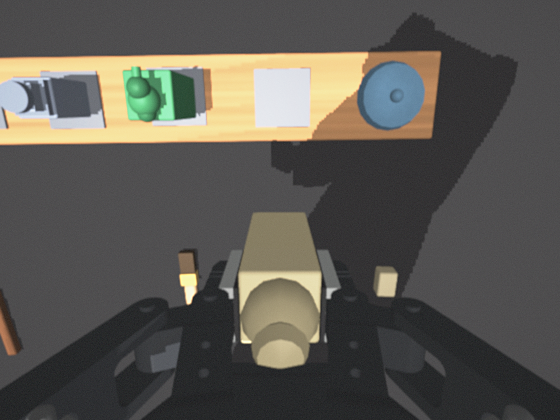

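w9: cream is held upright at (280,290), and pad_d is at (282,97).

Call:
play_rows([
  [40, 2.7, 10, 0, 0, 0],
  [77.7, 2.7, 40, 0, 0, 0],
  [77.7, 2.7, 70, 0, 0, 0],
  [77.7, 2.7, 90, 0, 0, 0],
  [77.7, 2.7, 102, 0, 0, 0],
  [77.7, 2.7, 108, 0, 0, 0],
  [77.7, 2.7, 110, 0, 0, 0],
  [77.7, 2.7, 110, 0, 0, 0],
])

```text
clock: 22.2
tool_pos: [0.6471, -0.0969, 0.0594]
ee_rot: [3.141, -0.0, 0.002]
contact_force: [-0.3, 0.6, -1.5]
opening: 0.0297
```

Call:
play_rows([
  [0, 0, 1, 0, 0, 0],
  [0, 0, 2, 0, 0, 0],
  [0, 0, 3, 0, 0, 0],
  [0, 0, 3.3, 0, 0, 0],
  [0, 0, 3.3, 0, 0, 0],
])

```text
clock: 22.7
tool_pos: [0.6466, -0.0969, 0.0548]
ee_rot: [3.142, -0.0, -0.0]
contact_force: [-0.4, -0.7, -2.6]
opening: 0.0295
```

Call:
play_rows([
  [-0.8, -1, 0, 0, 0, 0],
  [-0.8, -1, 0.6, 0, 0, 0],
  [-0.8, -1, 1.2, 0, 0, 0],
  [-0.8, -1, 1.7, 0, 0, 0],
  [-0.8, -1, 1.7, 0, 0, 0],
])

```text
clock: 23.2
tool_pos: [0.6459, -0.0959, 0.0534]
ee_rot: [3.141, -0.0, 0.0]
contact_force: [-0.2, 1.0, 0.4]
opening: 0.0296
```

Call:
play_rows([
  [0, 0, 0.4, 0, 0, 0],
  [0, 0, 0.4, 0, 0, 0],
])

```text
clock: 23.4
tool_pos: [0.6459, -0.0959, 0.0533]
ee_rot: [3.141, -0.0, 0.0]
contact_force: [-3.2, 1.4, 4.8]
opening: 0.0291
```

Call:
play_rows([
  [0, 0, 0, 0, 0, 0],
  [0, 0, 0, 0, 0, 0],
  [0, 0, 0, 0, 0, 0],
  [0, 0, 0, 0, 0, 0],
  [0, 0, 0, 0, 0, 0],
], claw=0.3)

```text
clock: 23.9
tool_pos: [0.6458, -0.0959, 0.0527]
ee_rot: [3.142, -0.0, -0.0]
contact_force: [-0.6, 0.6, 1.0]
opening: 0.0558
```

Call:
play_rows([
  [0, 0, -10, 0, 0, 0],
  [0, 0, -30, 0, 0, 0],
  [0, 0, -60, 0, 0, 0],
  [0, 0, -100, 0, 0, 0],
  [0, 0, -140, 0, 0, 0],
  [-40, 0, -165, 0, 0, 0],
  [-80, 0, -170, 0, 0, 0],
  [-80, 0, -170, 0, 0, 0],
])

```text
clock: 24.7
tool_pos: [0.5628, -0.0954, 0.2249]
ee_rot: [3.141, -0.001, 0.001]
contact_force: [0.4, -0.3, -0.4]
opening: 0.0555
```

```bash
python3 - <<'E'
from h import *
seal('wrist','cream_c',base=.014,near=(.646,-.096))
go(0.42,0.285,0.22,-60)
E
```

```text
cream_c 0.96 uv [281.  92.] ztop 0.116 ctr [ 0.6457 -0.0963] yaw -0.4 cost 0.0 rect [645.8 -96.1] [29.7 29.3] 90.0 495
 yaw -60 shift [-146.  -380.9    3.4] turn [ 0.0013 -0.0016 -0.5243]
 yaw 120 shift [-146.  -380.9    3.4] turn [-2.2000e-03 -1.7000e-03  2.6173e+00]
  tcp [ 0.5657 -0.096   0.224 ] jaw yaw -90.0 q1,q6 [-0.396  2.746] t 24.8 open 0.0554
```

Call:
play_rows([
  [-140, -362, 0, 0, 0, -0.1],
  [-140, -362, 0, 0, 0, -0.2],
  [-140, -362, 0, 0, 0, -0.3],
  [-140, -362, 0, 0, 0, -0.4],
  [-140, -362, 0, 0, 0, -0.5],
  [-140, -362, 0, 0, 0, -0.524],
  [-140, -362, 0, 0, 0, -0.524],
  [-140, -362, 0, 0, 0, -0.524],
  [-140, -362, 0, 0, 0, -0.524],
  [-140, -362, 0, 0, 0, -0.524],
])

```text
clock: 25.8
tool_pos: [0.4262, 0.2671, 0.2229]
ee_rot: [3.033, 0.817, 0.0]
contact_force: [0.6, -0.6, -0.3]
opening: 0.0557
```

```bash
python3 - <<'E'
from h import *
o,X,im=seal('wrist','orange_c',f='w10.png',near=(.465,.288)); 
seal('top','orange_c',near=(.465,.288))
x=o[0]; y=np.degrees(x[2]); y=((y+45)%90)-45
go(x[0],x[1],.005,y);go(x[0],x[1],.005,y-90)
E
```

```text
orange_c 0.66 uv [279. 129.] ztop 0.048 ctr [0.4684 0.2941] yaw 28.8 cost 0.0 rect [468.4 294. ] [36.  35.6] 29.2 778
orange_c 0.54 uv [150. 236.] ztop 0.378 ctr [0.4775 0.2991] yaw 24.1 cost 0.21 rect [474.7 297.5] [25. 36.] 26.6 69
 yaw 28.844465175027537 shift [ 50.6  -4.2 217.7] turn [-0.0000e+00  3.0000e-04 -1.5522e+00]
 yaw 208.84446517502755 shift [ 50.6  -4.2 217.7] turn [3.0000e-04 0.0000e+00 1.5894e+00]
  tcp [0.4267 0.2652 0.2227] jaw yaw -60.1 q1,q6 [0.295 2.915] t 26.0 open 0.0557
 yaw -61.15553482497246 shift [ 50.6  -4.2 217.7] turn [0.0002 0.0002 0.0186]
 yaw 118.84446517502754 shift [ 50.6  -4.2 217.7] turn [-3.000e-04  3.000e-04 -3.123e+00]
  tcp [0.4267 0.2652 0.2227] jaw yaw -60.1 q1,q6 [0.295 2.915] t 26.0 open 0.0557
```

View pics/w10.png

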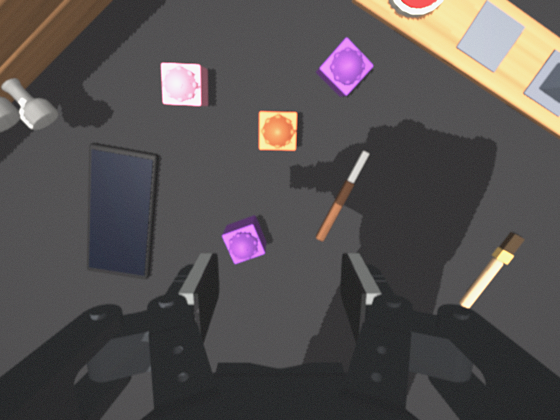

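w10: candidates are orange (278,130), pink (183,85) and purple (347,66) and (244,242). The one at (278,130) is the only burnt-orange one, and its 36 mm sides match. The view is already close enough to confirm it, so I'm grasping it.

Call:
play_rows([
  [30, -2, 20, 0, 0, 0.019],
  [50.6, -4.2, 50, 0, 0, 0.019],
  [50.6, -4.2, 90, 0, 0, 0.019],
  [50.6, -4.2, 130, 0, 0, 0.019],
  [50.6, -4.2, 165, 0, 0, 0.019],
  [50.6, -4.2, 192, 0, 0, 0.019],
  [50.6, -4.2, 208, 0, 0, 0.019],
  [50.6, -4.2, 215, 0, 0, 0.019],
  [50.6, -4.2, 216, 0, 0, 0.019],
  [50.6, -4.2, 216, 0, 0, 0.019],
])

```text
clock: 27.0
tool_pos: [0.4685, 0.2949, 0.0077]
ee_rot: [3.042, 0.783, 0.002]
contact_force: [0.5, 0.0, 0.9]
opening: 0.0559
```

Call:
play_rows([
  [0, 0, 0, 0, 0, 0],
  [0, 0, 0, 0, 0, 0],
  [0, 0, 0, 0, 0, 0],
  [0, 0, 0, 0, 0, 0],
  [0, 0, 0, 0, 0, 0],
  [0, 0, 0, 0, 0, 0],
  [0, 0, 0, 0, 0, 0],
], claw=-1)

```text
clock: 27.7
tool_pos: [0.4687, 0.2954, 0.0082]
ee_rot: [3.042, 0.785, 0.004]
contact_force: [-0.4, -0.8, 6.6]
opening: 0.0351
```

Call:
play_rows([
  [0, 0, -10, 0, 0, 0],
  [0, 0, -30, 0, 0, 0],
  [0, 0, -60, 0, 0, 0],
  [0, 0, -95, 0, 0, 0],
  [0, 0, -125, 0, 0, 0],
  [0, 0, -140, 0, 0, 0],
  [0, 0, -140, 0, 0, 0],
])

```text
clock: 28.4
tool_pos: [0.4688, 0.2956, 0.1492]
ee_rot: [-3.042, -0.785, -0.006]
contact_force: [0.4, 0.2, -2.0]
opening: 0.0353
```

```bash
python3 - <<'E'
from h import *
held('orange_c',None); go(.60,.12,.146,0); go(.60,.12,.146,-61.2)
E
```

```text
tcp [0.468  0.2952 0.147 ] shaft top rel TCP -0.08 rect ((0.0, 0.0), (0.0, 0.0), 0.0) 0
grey [644.  162.4] [46.7 47.5] 0.5
 yaw 0 shift [ 31.6 217.4  -0.4] turn [-8.000e-04  1.000e-03 -1.066e+00]
 yaw 180 shift [ 31.6 217.4  -0.4] turn [1.2000e-03 9.0000e-04 2.0756e+00]
  tcp [0.4672 0.295  0.1456] jaw yaw -61.1 q1,q6 [0.326 2.963] t 28.5 open 0.0353
 yaw -61.2 shift [ 31.6 217.4  -0.4] turn [-0.0001  0.0012  0.0022]
 yaw 118.8 shift [ 31.6 217.4  -0.4] turn [-1.9000e-03 -2.0000e-04 -3.1394e+00]
  tcp [0.4672 0.295  0.1456] jaw yaw -61.1 q1,q6 [0.326 2.963] t 28.5 open 0.0353
```

```bash
python3 - <<'E'
from h import *
go(.644,.09,.15,0)
E
```

```text
yaw 0 shift [ 55.6 264.9  -4.5] turn [-8.000e-04  1.000e-03 -1.066e+00]
 yaw 180 shift [ 55.6 264.9  -4.5] turn [1.2000e-03 9.0000e-04 2.0756e+00]
  tcp [0.4672 0.295  0.1456] jaw yaw -61.1 q1,q6 [0.326 2.963] t 28.5 open 0.0353
```

Call:
play_rows([
  [10, 40, -4, 0, 0, -0.14],
  [20, 85, -4, 0, 0, -0.28],
  [30, 130, -4, 0, 0, -0.42],
  [40, 175, -4, 0, 0, -0.56],
  [48, 220, -4, 0, 0, -0.7],
  [55.6, 250, -4, 0, 0, -0.84],
  [55.6, 265, -4, 0, 0, -0.98],
  [55.6, 265, -4, 0, 0, -1.066],
  [55.6, 265, -4, 0, 0, -1.066],
  [55.6, 265, -4, 0, 0, -1.066],
])

```text
clock: 29.5
tool_pos: [0.6435, 0.0903, 0.149]
ee_rot: [-2.223, -2.217, 0.003]
contact_force: [-0.9, 1.2, -1.8]
opening: 0.0353
```

```bash
python3 - <<'E'
from h import *
held('orange_c',None,'w11.png'); go(.6442,.1628,.022,0)
E
```

```text
tcp [0.6437 0.0904 0.1495] shaft top rel TCP 0.024 rect ((-1.3765602111816406, 0.13495826721191406), (36.82160568237305, 37.162696838378906), 88.93707275390625) 3045
grey [643.9 162.4] [46.9 47. ] 1.3
grey [644.3  82.4] [46.3 39.1] 0.9
 yaw 0 shift [ 72.3   0.4 127.9] turn [-0.0012  0.     -0.0014]
 yaw 180 shift [ 72.3   0.4 127.9] turn [0.0000e+00 1.9000e-03 3.1402e+00]
  tcp [0.6438 0.0905 0.1499] jaw yaw -0.1 q1,q6 [-0.061  1.511] t 29.6 open 0.0353
```

View pics/w11.png

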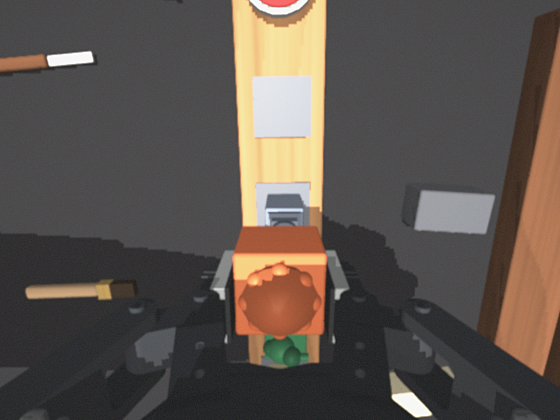

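w11: orange is held level at (280,290), and pad_a is clear at (282,106).

Call:
play_rows([
  [40, 1.4, 0, 0, 0, 0],
  [71.8, 1.4, 10, 0, 0, 0],
  [71.8, 1.4, 40, 0, 0, 0],
  [71.8, 1.4, 75, 0, 0, 0],
  [71.8, 1.4, 100, 0, 0, 0],
  [71.8, 1.4, 115, 0, 0, 0],
  [71.8, 1.4, 122, 0, 0, 0],
  [71.8, 1.4, 123, 0, 0, 0],
  [71.8, 1.4, 123, 0, 0, 0],
])

```text
clock: 30.5
tool_pos: [0.6467, 0.1619, 0.0291]
ee_rot: [2.221, 2.22, 0.002]
contact_force: [0.1, -0.2, -0.2]
opening: 0.0355
```

Call:
play_rows([
  [0, 0, 1, 0, 0, 0],
  [0, 0, 2, 0, 0, 0],
  [0, 0, 3, 0, 0, 0],
  [0, 0, 3, 0, 0, 0],
])

```text
clock: 30.9
tool_pos: [0.6459, 0.1618, 0.0249]
ee_rot: [2.221, 2.221, 0.0]
contact_force: [-0.6, 0.5, -1.8]
opening: 0.0356
```

Call:
play_rows([
  [0.5, -0.6, 1, 0, 0, 0],
  [0.5, -0.6, 2, 0, 0, 0],
  [0.5, -0.6, 2.9, 0, 0, 0],
  [0.5, -0.6, 2.9, 0, 0, 0],
])

```text
clock: 31.3
tool_pos: [0.6453, 0.1623, 0.0223]
ee_rot: [2.221, 2.221, -0.0]
contact_force: [-2.6, -0.4, 3.2]
opening: 0.0354
```

Call:
play_rows([
  [0, 0, 0, 0, 0, 0],
  [0, 0, 0, 0, 0, 0],
  [0, 0, 0, 0, 0, 0],
  [0, 0, 0, 0, 0, 0],
  [0, 0, 0, 0, 0, 0],
], claw=0.4)

```text
clock: 31.8
tool_pos: [0.6453, 0.1623, 0.0218]
ee_rot: [2.221, 2.221, -0.0]
contact_force: [0.0, 0.6, 0.2]
opening: 0.0596
```

Call:
play_rows([
  [0, 0, -10, 0, 0, 0],
  [0, 0, -30, 0, 0, 0],
  [0, 0, -60, 0, 0, 0],
  [0, 0, -100, 0, 0, 0],
  [0, 0, -140, 0, 0, 0],
  [0, 0, -180, 0, 0, 0],
  [-20, -30, -220, 0, 0, 0],
  [-40, -80, -240, 0, 0, 0],
  [-60, -130, -240, 0, 0, 0],
  [-60, -130, -240, 0, 0, 0],
])

```text
clock: 32.8
tool_pos: [0.512, 0.1016, 0.2636]
ee_rot: [2.221, 2.22, 0.001]
contact_force: [0.7, 0.1, 0.0]
opening: 0.0596
```

```bash
python3 - <<'E'
from h import *
for n,q in(('orange_c',(.645,.163)),('slate_c',(.645,.079)),('jade_c',(.646,-.009)),('cream_c',(.646,-.096))): 
    for c in('wrist','top'): seal(c,n,base=.014,near=q,f=c+'_end.png')
im=cv2.imread('pics/wrist_end.png'); t=cv2.resize(cv2.imread('pics/top_end.png')[110:280,100:400],None,fx=2.2,fy=2.2)
im=cv2.resize(im,None,fx=.5,fy=.5); o=np.zeros((t.shape[0]+210,660,3),np.uint8); o[:t.shape[0]]=t; o[t.shape[0]:,:280]=im; cv2.imwrite('pics/end.png',o)
print(bot.sense()['clock'])
E
```

```text
orange_c 0.76 uv [405. 116.] ztop 0.062 ctr [0.6439 0.1624] yaw 0.1 cost 0.02 rect [643.7 162.4] [35.1 36.6] 89.9 728
slate_c 0.68 uv [394. 199.] ztop 0.08 ctr [0.6453 0.0789] yaw 0.2 cost 0.03 rect [644.5  79.3] [27.7 27. ] 89.8 354
jade_c 0.98 uv [401. 267.] ztop 0.31 ctr [ 0.6463 -0.0079] yaw 0.0 cost 0.07 rect [ 6.509e+02 -4.000e-01] [26.9 38.5] 40.2 357
jade_c 0.64 uv [294. 157.] ztop 0.099 ctr [ 0.6483 -0.0072] yaw 0.1 cost 0.05 rect [647.8  -7.1] [32.4 31.8] 1.8 134
cream_c 0.67 uv [330. 155.] ztop 0.117 ctr [ 0.6473 -0.0947] yaw -0.7 cost 0.36 rect [646.5 -94.2] [29.9 30. ] 90.0 85
33.6
```

View pics/end.png

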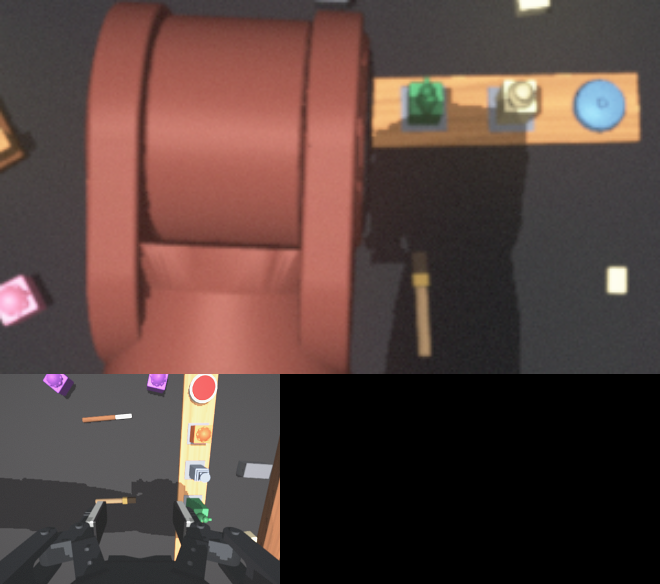

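The final picture shows all four seals upright on their squares. Orange is next to the red box and cream is next to the blue pot. All four measured centres are within about 2 mm of their pads, so I'm handing in.

```bash
python3 -c "
from station import bot
print(bot.sense()['qvel'].round(3)); print(bot.close_job())"
```

```text
[-0.002 -0.004 -0.002 -0.     0.002  0.   ]
the job is handed in; nothing more can be done
None
```

The four seals stand upright on the board in height order: orange on pad_a next to the red-lidded box, then slate, jade, and cream on pad_d next to the blue pot. The job took about 34 s of robot time, and I left the pink and purple look-alikes untouched.

- **Position:** after each release the wrist camera put every seal within about 1.5 mm of its pad centre, square to within about 1.5°.
- **Height:** all four measured the full height of a standing seal on its pad.
- **Robot at hand-in:** the gripper was clear of everything and the arm was at rest.
- **Checks that fell short:**
  - In the last pictures the arm hid orange and slate from the top camera, so those two rest on the wrist view alone.
  - Cream was out of the last wrist view, so its final check there is from the top camera.
  - One jade reading was spoilt by other points in view (a height of 0.31 m). The top camera read jade correctly.
- **Disagreement:** the top and wrist cameras differ by a steady 1–4 mm. I used the wrist camera for both grasping and placing, so the offset largely cancels.

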